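# Force a hung computer off and on again at its remote power button

### The job

The computer on the blue remote power button has hung: with the fingertips press the blue cap right down gently, keep it down for five seconds to force the computer off, and let it spring right back up; then press the blue cap right down again to start the computer, let it come up, and withdraw clear. Only press the button where it stands: do not pick it up, tip it or push it along. Leave the red and yellow buttons, the mug and the parcel alone.

Things in the scene. Friction and masses are not known exactly. Their poses are not given: they have to be found in the camera images.
- blue_puck: Loose remote power button with a blue cap: a white round puck, 68 mm across at the foot (58 mm at the shoulder), its shoulder 30 mm above its underside, about 0.3 kg, standing on a thin dark desk pad. Origin at the centre of its underside, z up. A cap of 36 mm diameter stands in the middle, 12 mm proud of the shoulder.
- blue_top (a point): Centre of the flat top of the blue cap; 42 mm above the puck's underside when up; it goes down with the cap.
- blue_button (a joint): How far the blue cap is pressed down, in m: 0 up, 0.008 fully down. Springy: it begins to move at about 1 N, is fully down at about 5 N, and springs back up when let go.
- red_puck: Loose remote power button with a red cap: a white round puck, 68 mm across at the foot (58 mm at the shoulder), its shoulder 30 mm above its underside, about 0.3 kg, standing on a thin dark desk pad. Origin at the centre of its underside, z up. A cap of 36 mm diameter stands in the middle, 12 mm proud of the shoulder.
- red_top (a point): Centre of the flat top of the red cap; 42 mm above the puck's underside when up; it goes down with the cap.
- red_button (a joint): How far the red cap is pressed down, in m: 0 up, 0.008 fully down. Springy: it begins to move at about 1 N, is fully down at about 5 N, and springs back up when let go.
- yellow_puck: Loose remote power button with a yellow cap: a white round puck, 68 mm across at the foot (58 mm at the shoulder), its shoulder 30 mm above its underside, about 0.3 kg, standing on a thin dark desk pad. Origin at the centre of its underside, z up. A cap of 36 mm diameter stands in the middle, 12 mm proud of the shoulder.
- yellow_top (a point): Centre of the flat top of the yellow cap; 42 mm above the puck's underside when up; it goes down with the cap.
- yellow_button (a joint): How far the yellow cap is pressed down, in m: 0 up, 0.008 fully down. Springy: it begins to move at about 1 N, is fully down at about 5 N, and springs back up when let go.
- mug: White ceramic mug, 80 mm across, 90 mm high, handle to its +y side reaching about 75 mm from the axis, 0.3 kg. Origin at the centre of its underside. Leave alone.
- parcel: Small cardboard parcel with a violet tape band, 70 x 110 x 45 mm (x, y, z), 0.25 kg. Origin at the centre of its underside. Leave alone.
- pad: Dark grey desk pad fixed to the green bench, 150 x 420 x 3 mm (x, y, z); origin at the centre of its underside. The three pucks stand on it in a row along its y; mug and parcel stand on the bench beyond it.
Mind the look-alikes: they are no part of the job. Leave any green or orange look-alike of the blue_puck alone. Leave any turquoise look-alike of the yellow_puck alone.

How it is judged:
By the outcome, as a careful person would: the job done as asked, in the order asked, and still so for the second after the job is handed in, with the robot touching nothing.
It also fails if it takes over 48 s, if anything falls off the work surface, if the arm or the gripper's body presses on something with over 40 N, if the wrist force passes 120 N, or if a joint passes its speed limit or range.

### The arm

A 6-joint arm with a two-finger parallel gripper is mounted at the origin on the work surface. World frame = base frame: x ahead of the robot, y to its left, z up, the work surface at z = 0. Lengths are in m, angles in rad, forces in N, time in s.
With the tool pointing down it reaches from about 0.375 to 0.9 m from the base axis. Payload 3.1 kg.
Tool frame: the origin (TCP) lies at the centre of the arm's flange, where the gripper is bolted on; the fingertips stand 173 mm ahead of it and the grasp point (between the pads) lies 155 mm ahead of it; z points along the fingers, x is the direction in which the jaws open and shut, and the axes are right-handed (so a half turn about z gives the same grasp; the last joint's range is limited). The gripper opens to 85 mm and grips with 20 to 120 N. Pads are 22 mm wide; open, the fingers measure 114 mm over their backs; the gripper's body (76 mm by 85 mm) begins 54 mm behind the grasp point. The pads swing forward as they close: fully open they stand 13 mm farther back than shut.
Start: joints at [-1.437, 0.527, 1.433, -0, 1.181, -0.178], TCP at [0.192, -0.595, 0.405] pointing down, gripper open.
Joint ranges: [-3.08, 3.08], [-0.75, 2.2], [0.22, 2.44], [-1.43, 4.57], [0, 2.65], [-2.85, 2.85]. Speed limits (rad/s): [2.79, 2.79, 3.14, 3.14, 3.14, 3.14].

### API

Orientations are given as a unit quaternion [x, y, z, w].
In Python, from station import manip gives the robot as it stands.
- The arm moves only by the shell command python3 -m jog 'ROWS' [OPENING] [FORCE]. ROWS is JSON, a list that holds one entry, the list of rows, each a list of 4 numbers: the shift along the world's x, y, z in mm, then the turn about the world's z in degrees. A call has exactly 8 rows; each row shifts and turns the commanded pose from where the row before left it; what a row does not reach is not made up. A row lasts 1/8 s, in which the tool goes at most 62.5 mm and 10.7 degrees, less where a joint would pass 70% of its speed; a pose out of reach is approached as far as the arm can. A call is refused whole if a number of a shift passes 62.5 or a number of a turn 10.7, either way. A call with a gripper value outside its range is refused whole. OPENING is the opening in per cent of the stroke, from 0 (shut) to 100 (fully open), set as the call begins (- or left out, the last holds). The fingers move at their own pace and stop on an object; FORCE is the grip in N (left out, the last holds). Time passes only in rows, so rows that do not move let the fingers close, or fill a call up. It gives the time, the measured TCP pose, the force and the opening at its end, in the units of the state.
- manip.sense(): the state, without advancing time (a new reading comes with each control period).
- manip.snapshot(name): name is "scene" or "top"; returns the picture (420x560x3 uint8, red, green, blue); there is no depth.
- manip.camera_info(name): a dict with "fx", "fy", "cx", "cy" (pixels), "R" (3x3) and "t" (3): a world point X has camera coordinates R X + t. Camera axes: x right, y down, z forward; pixel columns grow to the right and rows downward; lengths in m; the calibration is good to about 2 mm. A picture is of the moment at which its call begins. camera_info takes no time and is no camera call.
- manip.sign_off(): hands the job in, once; it reports no verdict.
The state is a dict: "t": time; "q": joint angles; "qd": joint speeds; "tau": joint torques, N m; "tcp_pos": TCP position; "tool_rot": TCP orientation; "force": force on the tool from outside, world axes, zero at the start; "ft_torque": the same for the moment, N m; "finger_gap": opening from 0.0 (shut) to 1.0 (fully open).
Only numpy, scipy, OpenCV 4.12 (cv2) and the standard library are available. Lean on these libraries where they do the work, as an engineer would, in place of code of your own. Each camera call takes 0.05 s, during which the arm holds its last target. There are 200 camera calls.

## Working session

There is one attempt and no reset: what is moved stays moved. The work goes in short steps, Python scripts to look and compute and a shell command to move; the robot and the scene stay as the last step left them, time stands still between calls to the robot, and variables do not carry over. Pictures are saved under pics/ and viewed, about 8 in all and at most 12, crops included, and the job is handed in when it is done.

```bash
mkdir -p pics; python3 - <<'E'
from station import manip
import cv2
for n in("scene","top"):
    cv2.imwrite(f"pics/{n}0.png",manip.snapshot(n)[:,:,::-1]); c=manip.camera_info(n); print(n,c)
s=manip.sense();print(s["t"],s["tcp_pos"],s["tool_rot"],s["force"])
E
```

```text
scene {'fx': 392.121787907212, 'fy': 392.121787907212, 'cx': 274.7952420640367, 'cy': 208.54815611756385, 'R': array([[-0.70203527,  0.71212959, -0.00423272],
       [ 0.46851853,  0.45738486, -0.75583694],
       [-0.53631787, -0.5326073 , -0.65474621]]), 't': array([ 0.36939171, -0.26341575,  1.24741134])}
top {'fx': 403.2804689293431, 'fy': 403.2804689293431, 'cx': 278.5055036878912, 'cy': 207.83056998293776, 'R': array([[ 0.02202001, -0.99960288, -0.01758428],
       [-0.9991524 , -0.02139141, -0.03516956],
       [ 0.03477944,  0.01834381, -0.99922665]]), 't': array([0.05684464, 0.56384131, 0.83671435])}
0.1 [ 0.19231153 -0.59434235  0.40384216] [ 8.08612469e-01 -5.88340802e-01 -6.70450096e-04 -7.24903403e-04] [ 0.04746129  0.16532515 -0.33594171]
```

View pics/top0.png

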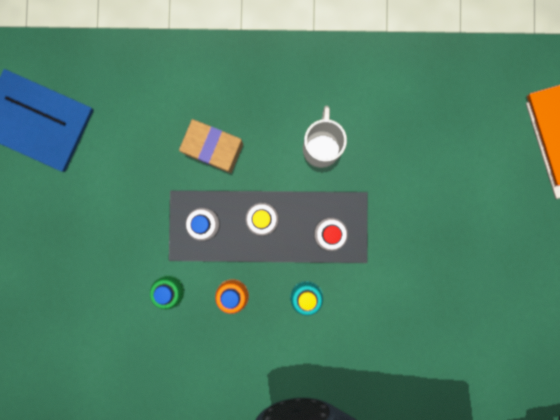

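View pics/scene0.png

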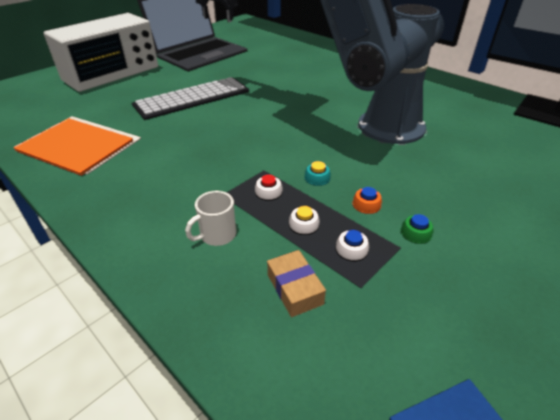

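Candidates for the blue button in the top view are the white puck on the pad at (200,224), the orange look-alike at (230,298) and the green look-alike at (163,294). I choose the white one, which is at (354,238) in the scene view. Next I measure it and check the choice in a close crop.

```bash
cat > h.py <<'E'
import numpy as np
from station import manip
def at(name,u,v,z):
    c=manip.camera_info(name);R=np.array(c["R"]);C=-R.T@c["t"]
    d=R.T@np.array([(u-c["cx"])/c["fx"],(v-c["cy"])/c["fy"],1]);return C+d*(z-C[2])/d[2]
def px(name,X):
    c=manip.camera_info(name);p=np.array(c["R"])@X+c["t"];return c["fx"]*p[0]/p[2]+c["cx"],c["fy"]*p[1]/p[2]+c["cy"]
E
python3 - <<'E'
import cv2,numpy as np
from h import *
out=[]
for n,(u,v) in dict(top=(200,224),scene=(354,238)).items():
    im=cv2.imread(f"pics/{n}0.png"); hsv=cv2.cvtColor(im,cv2.COLOR_BGR2HSV)
    m=cv2.inRange(hsv,(105,130,60),(130,255,255))
    k,l,st,ce=cv2.connectedComponentsWithStats(m)
    i=l[v,u]; print(n,ce[i],st[i],at(n,*ce[i],.045))
    out.append(cv2.resize(im[v-35:v+35,u-45:u+45],None,fx=4.4,fy=4.4,interpolation=cv2.INTER_CUBIC))
cv2.imwrite("pics/crop.png",np.hstack(out))
for p in ((200,224),(170,190),(368,191),(368,263),(169,261)): print(at("top",*p,.003))
E
```

```text
top [199.72083333 223.9375    ] [191 216  18  17 240] [0.52533489 0.22676904 0.045     ]
scene [353.46046512 236.95813953] [345 229  17  16 215] [0.53182427 0.23355355 0.045     ]
[0.52481839 0.23513199 0.003     ]
[0.59581566 0.30141197 0.003     ]
[ 0.60237317 -0.11917054  0.003     ]
[ 0.45081906 -0.12133011  0.003     ]
[0.44503913 0.29878626 0.003     ]
```

View pics/crop.png

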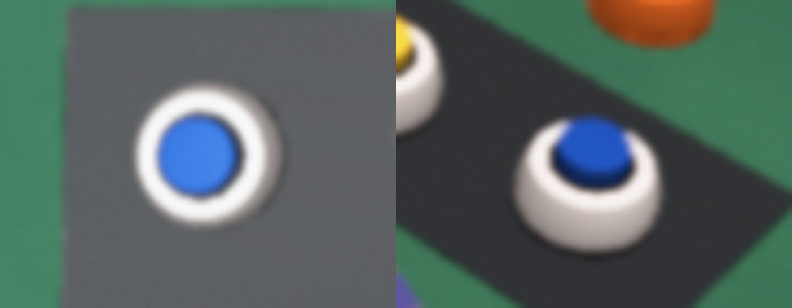

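The crop confirms a blue cap in a white puck on the pad. The pad corners come out at about 150 x 420 mm, as given. The top view puts the cap at about (0.526, 0.228); the scene blob also takes in the cap's side, so it is biased. Now I shut the fingers and go above it.

```bash
python3 -m jog '[[[32,49,0,0],[32,49,0,0],[32,49,0,0],[32,49,0,0],[32,49,0,0],[32,49,0,0],[32,49,0,0],[32,49,0,0]]]' 0 30
python3 -m jog '[[[10,54,-10,0],[10,54,-15,0],[10,54,-15,0],[10,54,-15,0],[10,54,-15,0],[10,54,-15,0],[10,54,-15,0],[8,50,-10,0]]]'
```

```text
t: 1.1
tcp_pos: [0.4491, -0.2009, 0.4046]
tool_rot: [0.809, -0.588, -0.0, -0.0]
force: [0.4, -0.9, -0.1]
finger_gap: 0.0
t: 2.1
tcp_pos: [0.5263, 0.2273, 0.2936]
tool_rot: [0.809, -0.588, -0.0, 0.0]
force: [0.6, -0.4, -0.4]
finger_gap: 0.002
```

```bash
python3 -m jog '[[[0,0,-15,0],[0,0,-15,0],[0,0,-13,0],[0,0,-10,0],[0,0,-5,0],[0,0,0,0],[0,0,0,0],[0,0,0,0]]]'
python3 - <<'E'
import cv2,numpy as np
from h import *
o=[]
s=manip.sense();p=np.array(s["tcp_pos"]);print(p,s["force"])
for n,(u,v) in dict(top=(200,224),scene=(354,225)).items():
    im=manip.snapshot(n)[:,:,::-1].copy();cv2.imwrite(f"pics/{n}1.png",im)
    print(n,px(n,p-[0,0,.173]))
    o.append(cv2.resize(im[v-45:v+45,u-45:u+45],(400,400),interpolation=cv2.INTER_CUBIC))
cv2.imwrite("pics/c1.png",np.hstack(o))
E
```

```text
t: 3.1
tcp_pos: [0.5265, 0.2254, 0.2372]
tool_rot: [0.809, -0.588, 0.0, -0.0]
force: [0.3, 0.3, -0.0]
finger_gap: 0.003
[0.52649722 0.22544054 0.23722636] [ 0.2886685   0.27855044 -0.02790824]
top (np.float64(198.33366143825737), np.float64(223.4086888519648))
scene (np.float64(352.95562520032746), np.float64(227.0214555362606))
```

View pics/c1.png

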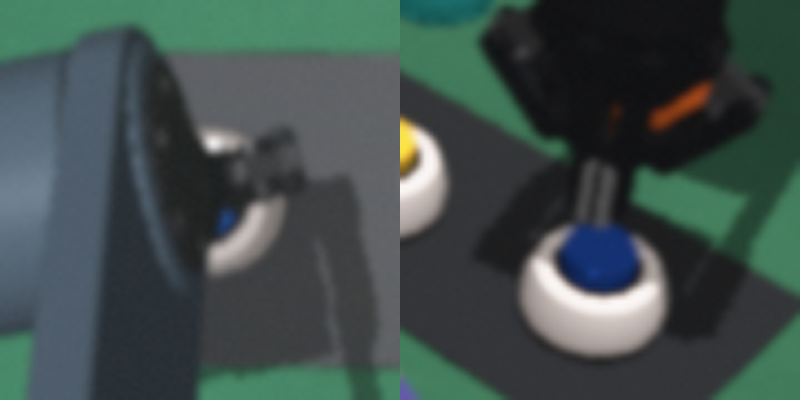

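The scene crop shows the shut fingertips at (597,222), over the blue cap's disc centre at about (600,250). They are about 19 mm above the cap and perhaps 2 mm short in x and y. I shift by that and go down gently.

```bash
python3 -m jog '[[[1,1,-4,0],[1,1,-4,0],[0,0,-4,0],[0,0,-3,0],[0,0,-1,0],[0,0,-1,0],[0,0,-1,0],[0,0,0,0]]]'
```

```text
t: 4.2
tcp_pos: [0.5284, 0.2274, 0.2187]
tool_rot: [0.809, -0.588, -0.0, -0.0]
force: [-0.7, 0.8, 0.2]
finger_gap: -0.002
```

```bash
python3 -m jog '[[[0,0,-1,0],[0,0,-1,0],[0,0,-1,0],[0,0,-1,0],[0,0,-1,0],[0,0,0,0],[0,0,0,0],[0,0,0,0]]]'; python3 -c "
from station import manip;s=manip.sense();print(s['force'],s['ft_torque'],s['tcp_pos'])"
```

```text
t: 5.2
tcp_pos: [0.5284, 0.2274, 0.2138]
tool_rot: [0.809, -0.588, 0.0, -0.0]
force: [-0.3, -0.2, 2.9]
finger_gap: -0.0
[-0.31642346 -0.18751494  2.85814677] [-0.00222883 -0.0117772  -0.00657283] [0.52840085 0.22736586 0.21378638]
```

The 2.9 N reading means about 3.8 mm of travel, so roughly 4.2 mm remain.

```bash
python3 -m jog '[[[0,0,-1,0],[0,0,-1,0],[0,0,-1,0],[0,0,-1,0],[0,0,-0.5,0],[0,0,0,0],[0,0,0,0],[0,0,0,0]]]'
```

```text
t: 6.2
tcp_pos: [0.5284, 0.2274, 0.2103]
tool_rot: [0.809, -0.588, 0.0, -0.0]
force: [-1.8, -0.2, 12.9]
finger_gap: 0.005
```

The force jumped to 13 N, so the cap is on its stop. I ease off 0.3 mm and hold.

```bash
H='python3 -m jog'
python3 -m jog '[[[0,0,0.3,0],[0,0,0,0],[0,0,0,0],[0,0,0,0],[0,0,0,0],[0,0,0,0],[0,0,0,0],[0,0,0,0]]]' | grep -E 't:|pos|force'
python3 -c "
import cv2
from h import *
im=manip.snapshot('scene')[:,:,::-1];cv2.imwrite('pics/s2.png',cv2.resize(im[170:280,280:420],None,fx=4,fy=4,interpolation=cv2.INTER_CUBIC))"
```

```text
t: 7.2
tcp_pos: [0.5284, 0.2274, 0.2104]
tool_rot: [0.809, -0.588, 0.0, -0.0]
force: [-1.4, -0.6, 9.8]
```

View pics/s2.png

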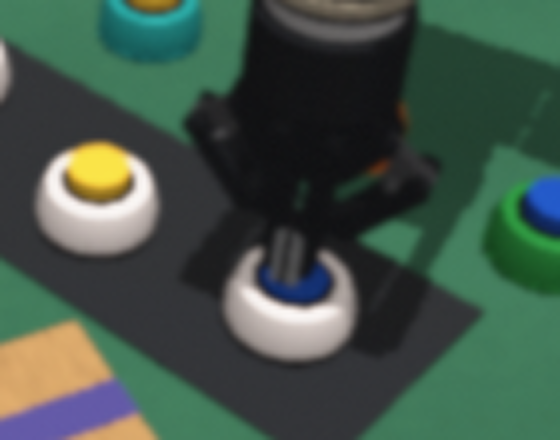

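The crop shows the tips at (288,280) on the cap, which is almost flush, and the puck level. I keep holding.

```bash
for i in 1 2 3 4; do python3 -m jog '[[[0,0,0,0],[0,0,0,0],[0,0,0,0],[0,0,0,0],[0,0,0,0],[0,0,0,0],[0,0,0,0],[0,0,0,0]]]' | grep -E 't:|pos|force'; done
```

```text
t: 8.25
tcp_pos: [0.5284, 0.2274, 0.2103]
tool_rot: [0.809, -0.588, 0.0, -0.0]
force: [-2.3, -0.6, 9.8]
t: 9.25
tcp_pos: [0.5284, 0.2274, 0.2104]
tool_rot: [0.809, -0.588, 0.0, -0.0]
force: [-1.7, -0.6, 9.7]
t: 10.25
tcp_pos: [0.5284, 0.2274, 0.2104]
tool_rot: [0.809, -0.588, 0.0, -0.0]
force: [-1.9, -1.1, 9.6]
t: 11.25
tcp_pos: [0.5284, 0.2274, 0.2104]
tool_rot: [0.809, -0.588, 0.0, -0.0]
force: [-1.2, -0.3, 11.2]
```

```bash
python3 -m jog '[[[0,0,0,0],[0,0,0,0],[0,0,3,0],[0,0,4,0],[0,0,4,0],[0,0,4,0],[0,0,2,0],[0,0,0,0]]]'
python3 -m jog '[[[0,0,0,0],[0,0,0,0],[0,0,0,0],[0,0,0,0],[0,0,0,0],[0,0,0,0],[0,0,0,0],[0,0,0,0]]]'|grep -E 't:|pos|force'
python3 -c "
import cv2
from h import *
im=manip.snapshot('scene')[:,:,::-1];cv2.imwrite('pics/s3.png',cv2.resize(im[170:280,280:420],None,fx=4,fy=4,interpolation=cv2.INTER_CUBIC))"
```

```text
t: 12.25
tcp_pos: [0.5283, 0.2274, 0.2265]
tool_rot: [0.809, -0.588, -0.0, 0.0]
force: [-0.2, -0.3, -0.2]
finger_gap: 0.0
t: 13.25
tcp_pos: [0.5284, 0.2274, 0.2265]
tool_rot: [0.809, -0.588, 0.0, -0.0]
force: [-0.3, 0.4, -0.1]
```

View pics/s3.png

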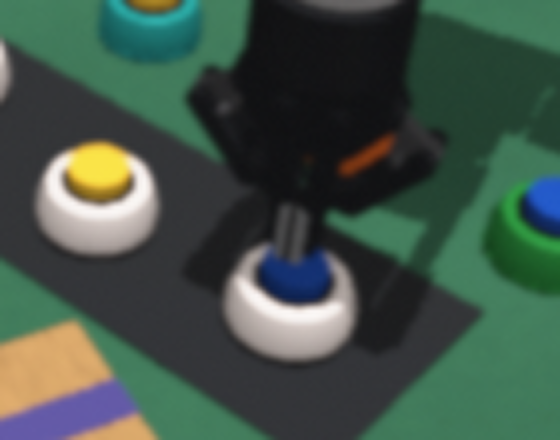

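The cap is up again at (295,275), the puck has not moved, and the force is zero. Second press, brief, to the same depth.

```bash
python3 -m jog '[[[0,0,-4,0],[0,0,-3,0],[0,0,-2.5,0],[0,0,-2.5,0],[0,0,-2,0],[0,0,-1.5,0],[0,0,-1.5,0],[0,0,0,0]]]'
```

```text
t: 14.3
tcp_pos: [0.5283, 0.2273, 0.2104]
tool_rot: [0.809, -0.588, 0.0, 0.0]
force: [-3.5, -1.4, 8.9]
finger_gap: -0.002
```

The cap is fully down again (9 N, same depth). I hold a moment, then release and withdraw straight up.

```bash
python3 -m jog '[[[0,0,0,0],[0,0,0,0],[0,0,3,0],[0,0,4,0],[0,0,4,0],[0,0,4,0],[0,0,10,0],[0,0,10,0]]]'
python3 -m jog '[[[-5,0,20,0],[-5,0,20,0],[-15,-10,20,0],[-15,-20,20,0],[-15,-40,15,0],[-10,-40,0,0],[-5,-20,0,0],[0,0,0,0]]]'
python3 -m jog '[[[0,-40,0,0],[0,-50,0,0],[0,-50,0,0],[0,-50,0,0],[0,-30,0,0],[0,0,0,0],[0,0,0,0],[0,0,0,0]]]'
python3 - <<'E'
import cv2
from h import *
for n in("top","scene"):
    im=manip.snapshot(n)[:,:,::-1];cv2.imwrite(f'pics/{n}4.png',im)
a=cv2.imread("pics/top4.png")
cv2.imwrite('pics/f.png',cv2.hconcat([cv2.resize(a[100:310,140:350],(400,400)),cv2.resize(cv2.imread("pics/scene4.png")[140:320,220:400],(400,400))]))
for n,(u,v) in dict(top=(200,224),scene=(354,238)).items():
    m=cv2.inRange(cv2.cvtColor(cv2.imread(f"pics/{n}4.png"),cv2.COLOR_BGR2HSV),(105,130,60),(130,255,255))
    k,l,st,ce=cv2.connectedComponentsWithStats(m);print(n,ce[l[v,u]],st[l[v,u]])
E
```

```text
t: 15.3
tcp_pos: [0.5284, 0.2274, 0.2451]
tool_rot: [0.809, -0.588, 0.0, -0.0]
force: [-0.6, 0.7, 0.3]
finger_gap: -0.004
t: 16.3
tcp_pos: [0.4578, 0.0965, 0.3407]
tool_rot: [0.808, -0.589, 0.0, -0.0]
force: [0.8, -0.1, 1.1]
finger_gap: -0.0
t: 17.3
tcp_pos: [0.4582, -0.1212, 0.3396]
tool_rot: [0.809, -0.588, -0.0, -0.0]
force: [-0.1, 0.4, 0.3]
finger_gap: 0.001
top [199.67226891 223.91596639] [191 216  18  17 238]
scene [353.44392523 237.03738318] [345 229  17  16 214]
```

View pics/f.png

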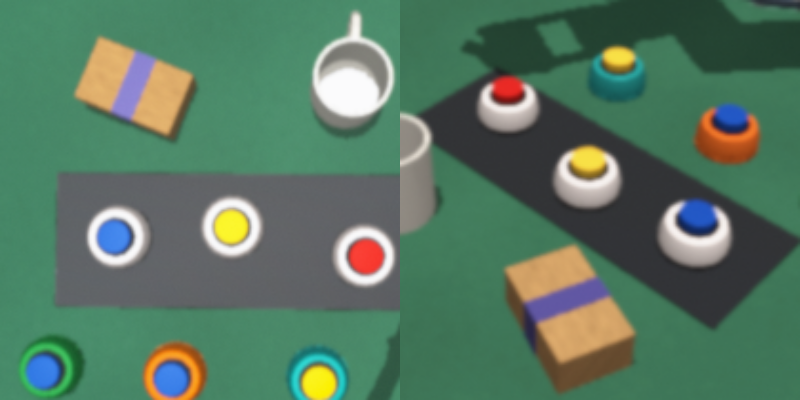

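The blue cap is up at (199.7,223.9) in the top view, within 0.1 px of where it began. Everything else is undisturbed and the arm is clear, so I hand in.

```bash
python3 -c "
from station import manip;print(manip.sign_off())"
```

```text
the job is handed in; nothing more can be done
None
```

The job is done and handed in; the arm's moves took 17.3 s of the 48 s allowed.

- **First press:** I pressed the blue cap on the white puck with the shut fingertips down to its stop and held it there for more than 5 s. The force was 13 N on reaching the stop and about 10 N during the hold. I then let the cap come right back up, with zero force read and a picture confirming it.
- **Second press:** I pressed it to the same depth (about 9 N), held it briefly, released it and withdrew clear.

**Last checks:** the blue cap is up and within 0.1 px of its starting place in both cameras. The other buttons, the parcel and the mug look untouched. No check failed. The two cameras' first position estimates differed by about 7 mm each way, because the scene view's blob also took in the side of the cap. A close look from the scene camera settled it before pressing.

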